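# Tip a gauge bar onto its broad side in the turning tray

### The arm

A 7-joint arm with a two-finger parallel gripper is mounted at the origin on a cart in front of the work surface, level with it; the furniture and walls round the work are solid. World frame = base frame: x ahead of the robot, y to its left, z up, the work surface at z = 0. Lengths are in m, angles in rad, forces in N, time in s.
With the tool pointing down it reaches from about 0.425 to 0.925 m from the base axis. Payload 6.8 kg.
Tool frame: the origin (TCP) lies midway between the tips of the shut fingers; the grasp point (between the pads) lies 19 mm behind it; x points along the fingers, y is the direction in which the jaws open and shut, and the axes are right-handed (so a half turn about x gives the same grasp; the last joint's range is limited). The gripper opens to 85 mm and grips with 20 to 120 N. Pads are 22 mm wide; open, the fingers measure 114 mm over their backs; the gripper's body (76 mm by 85 mm) begins 54 mm behind the grasp point. The pads swing forward as they close: fully open they stand 13 mm farther back than shut.
Start: joints at [1.209, 0.477, 0.022, 1.555, -0.011, 1.109, -0.083], TCP at [0.169, -0.653, 0.231] pointing down, gripper open.
Joint ranges: [-2.96, 2.96], [-0.34, 2.1], [-1.41, 1.46], [0.24, 2.44], [-1.37, 4.51], [0.17, 1.92], [-2.96, 2.96]. Speed limits (rad/s): [2.39, 2.39, 3.14, 3.14, 3.14, 3.14, 3.14].

### API

Orientations are given as a rotation vector (axis times angle).
In Python, from bench import r, viewer, nets gives the robot as it stands.
- The arm moves only by the shell command python3 -m pendant 'ROWS' [FORCE]. ROWS is JSON, one flat list of numbers, 5 for each row, row after row: the finger opening in mm, from 0 to 85.4, then the shift along the tool's x, y, z in mm, then the turn about the tool's x in rad. A call has 1 to 20 rows; each row shifts and turns the commanded pose from where the row before left it, along the tool's axes as they then stand; what a row does not reach is not made up. A row lasts 1/8 s, in which the tool goes at most 62.5 mm and 10.7 degrees, less where a joint would pass 70% of its speed; a pose out of reach is approached as far as the arm can. A call with a gripper value outside its range is refused whole. The fingers move at their own pace and stop on an object; FORCE is the grip in N (left out, the last holds). Time passes only in rows, so rows that do not move let the fingers close. It gives the time, the measured TCP pose, the force and the opening at its end, in the units of the state.
- r.get_obs(): the state, without advancing time (a new reading comes with each control period).
- viewer.grab_frame(name): name is "scene" or "top" or "wrist"; returns (picture, depth): 480x640x3 uint8, red, green, blue; 480x640 float32, m along the optical axis (not along the pixel's ray), 0 where there is no reading.
- viewer.calibration(name): a dict with "mtx" (3x3 intrinsics, pixels), "world_to_cam" (4x4, takes a point from world to camera coordinates). Camera axes: x right, y up, looking along -z (the intrinsics and any distortion apply to the point x, -y, -z); pixel columns grow to the right and rows downward; lengths in m; the calibration is good to about 2 mm. A picture is of the moment at which its call begins: read the wrist's pose just before it. calibration takes no time and is no camera call; for the wrist camera it gives the pose at the moment of the call.
- r.hand_in(): hands the job in, once; it reports no verdict.
Trained networks look in the newest picture that a camera, given by its name, has taken for a name from the list of things; names that differ only in an ending like _2 or _b are one class to them, and where a whole thing is asked for, a point or a joint stands for the part that bears it (a point fixed in the world has none). Each returns a list of dicts, best first, with "score" (0 to 1); they miss things now and then, are a little off and sometimes report something else, mostly with a low value. They report only what shows in the picture. A call takes as long as a camera call. They do not tell look-alikes from the thing itself.
- nets.look_for(name, camera): "location" ([x, y, z] in m, in world coordinates, good to about 4 mm: the middle of the surface that is visible of it).
- nets.silhouettes(name, camera): "mask" (480x640 bool, what is visible of it).
The state is a dict: "clock": time; "joints": joint angles; "qvel": joint speeds; "tau": joint torques, N m; "tcp_pos": TCP position; "orientation": TCP orientation; "contact_force": force on the tool from outside, world axes, zero at the start; "moment": the same for the moment, N m; "grip_width": finger opening in m.
Only numpy, scipy, OpenCV 4.12 (cv2) and the standard library are available. Lean on these libraries where they do the work, as an engineer would, in place of code of your own. Each camera call takes 0.05 s, during which the arm holds its last target. There are 200 camera calls.

### The job

The steel gauge bar in the handled grey metal tray stands on its narrow side, and its lapped faces must not be touched by the gripper. Take the tray by its handle and tilt it so that the bar slides off the raised deck and tumbles onto its broad side on the lower deck; then set the tray down gently between the four corner angles of the dark locating plate, flat on the plate, with the bar still lying on its broad side on the lower deck, and let go.

Things in the scene. Friction and masses are not known exactly. Their poses are not given: they have to be found in the camera images.
- tray_handle (a point): Centre of the tray's handle, 88 mm above the tray's underside: a flat dark bar 10 mm thick (x), 119 mm long (y), 24 mm high, its lower edge 76 mm up, on a flat upright at each end. Tray axes: z up, y along the handle, x from lower to raised deck. Pinch it across x from above. Tray 0.24-0.36 kg, bar 0.22-0.33 kg.
- tray_base (a point): Centre of the tray's underside, same axes. Grey sheet-metal tray, 120 mm (x) by 110 mm (y; 120 mm over the handle uprights), walls 4 mm thick, 36 mm high. Lower deck: x = -56 to 0 mm, 4 mm above the underside (the side nearer the robot at the start).
- tray_step (a point): Middle of the raised deck's edge: 16 mm above the underside, over x = 0. The raised deck covers x = 0 to +56 mm; a 12 mm step falls to the lower deck. Tilted with the raised side up, the bar begins to slide at 20 to 30 degrees, tumbles over the step and rests on its broad side at the lower wall. Jerky tilting or more than about 45 degrees can wedge or over-turn it.
- bar_centre (a point): Centre of the gauge bar, a plain ground steel block 18 (own x) x 75 (y) x 26 mm (z). Starts on the raised deck on its narrow 18 x 75 side, z up, y along the step, centre 18 to 27 mm from the step. On its broad 26 x 75 side its z is level, x upright, centre 13 mm above the tray's underside. Other bars, in the wooden box at the back, play no part.
- nest_floor (a point): Centre of the top of the locating plate, z up: fixed dark steel, 170 x 170 x 6 mm. Four steel corner angles stand about 18 mm above it, flared outward above 8 mm; between them is room 128 mm along plate x and 126 mm along y. The tray goes in with its x along the plate's x, either way round, 3 to 4 mm to spare each side.
There are look-alikes about, which are no part of the job. Leave any blue or purple look-alike of the part that bears bar_centre alone.

How it is judged:
By the outcome, as a careful person would: the job done as asked, in the order asked, and still so for the second after the job is handed in, with the robot touching nothing.
It also fails if it takes over 58 s, if anything falls off the work surface, if the arm or the gripper's body presses on something with over 40 N, if the wrist force passes 120 N, or if a joint passes its speed limit or range.

## Working session

There is one attempt and no reset: what is moved stays moved. The work goes in short steps, Python scripts to look and compute and a shell command to move; the robot and the scene stay as the last step left them, time stands still between calls to the robot, and variables do not carry over. Pictures are saved under pics/ and viewed, about 8 in all and at most 12, crops included, and the job is handed in when it is done.

```bash
ls; mkdir -p pics; cat > h.py <<'E'
import numpy as np,cv2
from scipy.spatial.transform import Rotation as R
from bench import r,viewer,nets
def deproj(name,d,us,vs,C=None):
    C=C or viewer.calibration(name);K=np.array(C["mtx"]);W=np.linalg.inv(np.array(C["world_to_cam"]))
    us=np.asarray(us,float);vs=np.asarray(vs,float);z=d[vs.astype(int),us.astype(int)]
    p=np.stack([(us-K[0,2])/K[0,0]*z,-(vs-K[1,2])/K[1,1]*z,-z,np.ones_like(z)],-1)
    return (p@W.T)[...,:3]
def save(n,im): cv2.imwrite('pics/'+n,cv2.cvtColor(im,cv2.COLOR_RGB2BGR))
E
python3 - <<'E'
from h import *
ims=[]
for c in("scene","top"):
    im,d=viewer.grab_frame(c); ims.append(im); np.save(c+'_d.npy',d); save(c+'.png',im)
    print(c,{k:np.round(v,3).tolist() if not isinstance(v,(str,dict)) else v for k,v in viewer.calibration(c).items()})
    for n in("tray_handle","tray_base","tray_step","bar_centre","nest_floor"):
        print(n,[(np.round(x['location'],3).tolist(),round(x['score'],2)) for x in nets.look_for(n,c)])
o=r.get_obs();print(o['clock'],o['orientation'],o['tcp_pos'])
E
```

```text
pics
scene {'mtx': [[489.028, 0.0, 312.128], [0.0, 489.028, 240.446], [0.0, 0.0, 1.0]], 'world_to_cam': [[0.49, -0.872, 0.011, -0.247], [0.471, 0.275, 0.838, -0.289], [-0.733, -0.405, 0.546, -0.779], [0.0, 0.0, 0.0, 1.0]]}
tray_handle [([0.474, -0.224, 0.025], 0.85)]
tray_base [([0.476, -0.226, 0.024], 0.96)]
tray_step [([0.47, -0.228, 0.026], 0.91)]
bar_centre [([0.604, -0.3, 0.019], 0.94), ([0.495, -0.226, 0.034], 0.92), ([0.499, -0.096, 0.018], 0.91), ([0.325, -0.162, 0.024], 0.62)]
nest_floor [([0.512, 0.218, 0.009], 0.74)]
top {'mtx': [[566.38, 0.0, 314.893], [0.0, 566.38, 240.727], [0.0, 0.0, 1.0]], 'world_to_cam': [[-0.006, -1.0, -0.002, -0.037], [0.991, -0.006, 0.135, -0.459], [-0.135, -0.001, 0.991, -1.104], [0.0, 0.0, 0.0, 1.0]]}
tray_handle [([0.472, -0.225, 0.021], 0.94)]
tray_base [([0.473, -0.225, 0.017], 0.67)]
tray_step [([0.472, -0.227, 0.016], 0.9)]
bar_centre [([0.509, -0.088, 0.026], 0.63), ([0.331, -0.15, 0.025], 0.6), ([0.607, -0.296, 0.026], 0.57), ([0.498, -0.227, 0.043], 0.51)]
nest_floor [([0.521, 0.217, 0.007], 0.71)]
0.6 [ 2.08622263  0.26611143 -2.08620099] [ 0.16947574 -0.65340284  0.23134046]
```

View pics/top.png

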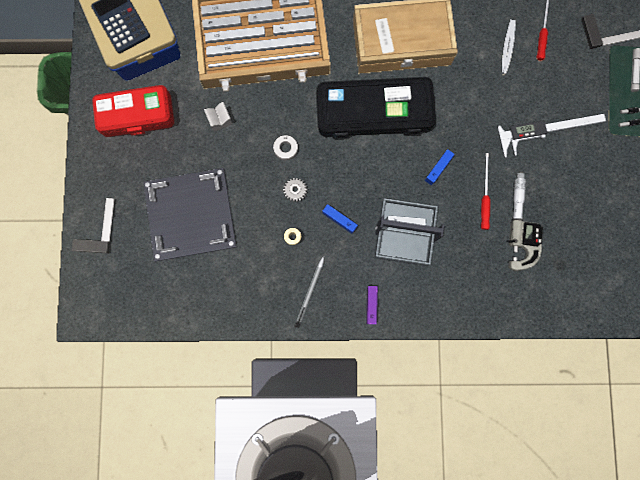

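View pics/scene.png

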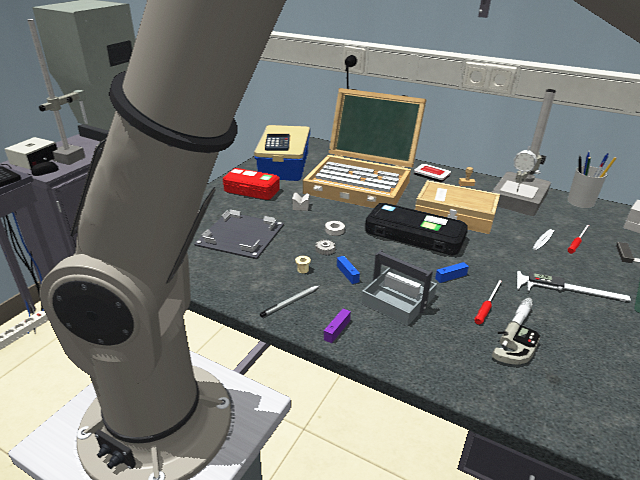

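The tray sits at top px (408,230) and the plate at (190,213). The steel bar in the tray at (405,219) is the one meant. The blue bars at (340,218) and (440,167) and the purple one at (372,305) are look-alikes lying on the bench. I'll measure poses and confirm with a crop.

```bash
cat > m.py <<'E'
from h import *
im,d=viewer.grab_frame("top")
def rect(n,pts):
    c,s,a=cv2.minAreaRect((pts[:,:2]*1000).astype(np.float32)); print(n,len(pts),'c',np.round(c,1),'s',np.round(s,1),'a',round(a,2))
v,u=np.mgrid[0:480,0:640]; P=deproj("top",d,u.ravel(),v.ravel()).reshape(480,640,3)
ok=d>0
t=ok&(abs(u-408)<42)&(abs(v-230)<42)
z=P[...,2]
print('hist tray',np.histogram(z[t],bins=np.arange(-.006,.112,.006)))
rect('rim',P[t&(z>.029)&(z<.042)]); rect('all',P[t&(z>.008)&(z<.042)]); rect('handle',P[t&(z>.085)]); print(z[t].max(),'handle mean',P[t&(z>.085)].mean(0))
p=ok&(abs(u-190)<60)&(abs(v-214)<60)
pl=P[p&(z>.003)&(z<.035)]; rect('plate',pl); rect('angles',P[p&(z>.014)&(z<.035)]); print('plate z',np.median(P[p&(z>.003)&(z<.012)][:,2]),'angle max',np.percentile(P[p&(z>.012)][:,2],98))
print('table',np.median(z[ok&(abs(u-300)<20)&(abs(v-270)<20)]))
# other z bias; plate corner px
o=r.get_obs();print(np.round(R.from_rotvec(o['orientation']).as_matrix(),3).tolist())
a=cv2.resize(im[185:275,365:455],(540,540),interpolation=cv2.INTER_CUBIC)
b=cv2.resize(im[160:270,135:245],(540,540),interpolation=cv2.INTER_CUBIC)
save('crop1.png',cv2.resize(np.hstack([a,b]),(800,400)))
E
python3 m.py
```

```text
hist tray (array([1907, 2438,  299,  697,  195,  103,  290,  291,   95,    8,    8,
         11,    5,   13,   39,   40,   55,  329,   32]), array([-0.006,  0.   ,  0.006,  0.012,  0.018,  0.024,  0.03 ,  0.036,
        0.042,  0.048,  0.054,  0.06 ,  0.066,  0.072,  0.078,  0.084,
        0.09 ,  0.096,  0.102,  0.108]))
rim 599 c [ 477.7 -220.6] s [116.6 121.4] a 81.35
all 1703 c [ 477.6 -221.7] s [119.6 121.4] a 81.35
handle 448 c [ 477.3 -222.6] s [119.5  23.4] a 80.94
0.10534555825761727 handle mean [ 0.47638494 -0.22261975  0.09794159]
plate 6657 c [521.5 219.6] s [249.9 248.3] a 89.71
angles 494 c [520.8 221.4] s [146.7 144.9] a 9.64
plate z 0.005885979148116505 angle max 0.027205861051068734
table 0.00012947693640108504
[[0.0, 0.251, -0.968], [-0.0, -0.968, -0.251], [-1.0, 0.0, -0.0]]
```

View pics/crop1.png

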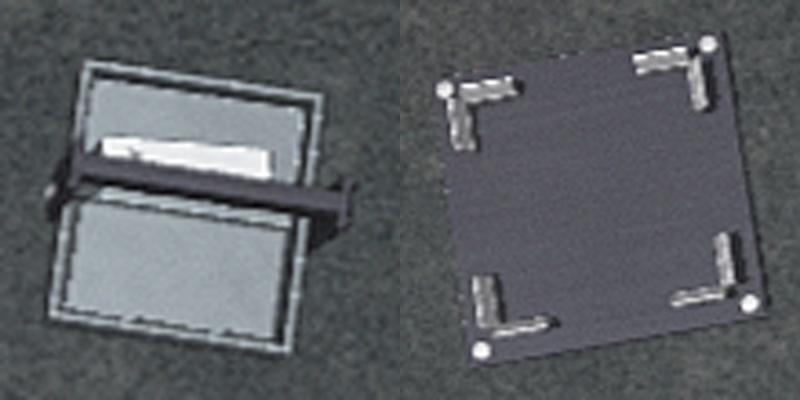

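The left crop shows the white steel bar on the raised deck behind the handle, lying along the step at crop (185,158); this is the bar meant. The right crop shows the plate turned the other way, with its angles near (480,100), (680,70), (500,310) and (715,270). I'll refine the yaws by intersecting pixel rays with known planes.

```bash
cat > m2.py <<'E'
from h import *
im,d=viewer.grab_frame("top")
C=viewer.calibration("top");K=np.array(C["mtx"]);W=np.linalg.inv(np.array(C["world_to_cam"]))
def plane(us,vs,z):
    D=np.stack([(us-K[0,2])/K[0,0],-(vs-K[1,2])/K[1,1],-np.ones(len(us))],-1)@W[:3,:3].T
    o=W[:3,3]; return (o+D*((z-o[2])/D[:,2])[:,None])[:,:2]
def rect(n,m,z):
    n_,l,st,_=cv2.connectedComponentsWithStats(m.astype(np.uint8)); k=1+st[1:,4].argmax(); v,u=np.nonzero(l==k)
    p=plane(u.astype(float),v.astype(float),z)*1000
    c,s,a=cv2.minAreaRect(p.astype(np.float32)); m0=p.mean(0); e=np.linalg.eigh(np.cov((p-m0).T))[1][:,1]
    print(n,len(p),'c',np.round(c,1),'s',np.round(s,1),'a',round(a,2),'mean',np.round(m0,1),'pca',np.degrees(np.arctan2(e[1],e[0])).round(2))
v,u=np.mgrid[0:480,0:640]; P=deproj("top",d,u.ravel(),v.ravel()).reshape(480,640,3); z=P[...,2]
t=(abs(u-408)<42)&(abs(v-230)<42)&(d>0)
rect('handle',t&(z>.088),.1); rect('rim',t&(z>.028)&(z<.05),.036)
f=im.astype(int); print('plate rgb',np.median(f[200:225,180:200].reshape(-1,3),0),'table',np.median(f[260:290,170:230].reshape(-1,3),0))
p=(abs(u-190)<65)&(abs(v-214)<65)
b=f[...,2]-f[...,1]
m=(p&(b>=9)|p&(f.sum(-1)>330)).astype(np.uint8); m=cv2.morphologyEx(cv2.morphologyEx(m,cv2.MORPH_OPEN,np.ones((3,3))),cv2.MORPH_CLOSE,np.ones((3,3)))
rect('plate',m,.006)
w=m*0; 
rect('angles-hull',cv2.dilate((p&(z>.015)).astype(np.uint8),np.ones((1,1))),.024)
q=P[p&(d>0)&(z>.015)&(z<.03)]
c,s,a=cv2.minAreaRect((q[:,:2]*1000).astype(np.float32));print(c,s,a)
for n in("nest_floor","tray_base","tray_handle"):
    for x in nets.silhouettes(n,"top")[:2]: print(n,x['score'],x['mask'].sum()); rect(n,x['mask'],.006)
E
python3 m2.py
```

```text
handle 427 c [ 475.9 -222.1] s [119.8  25.5] a 80.96 mean [ 476.2 -223.1] pca 80.79
rim 284 c [ 444.  -219.4] s [118.4  62.8] a 86.24 mean [ 435.8 -221.7] pca 87.09
plate rgb [87. 87. 96.] table [80. 84. 85.]
plate 184 c [568.7 292. ] s [39.2 43.8] a 3.09 mean [574.7 295.2] pca 136.61
angles-hull 147 c [568.4 287.2] s [27. 48.] a 57.18 mean [568.2 287.5] pca 145.41
(520.2452392578125, 221.05764770507812) (145.6604461669922, 144.27297973632812) 9.638617515563965
nest_floor 0.66 6634
nest_floor 6634 c [520.4 220.3] s [172.2 170.1] a 9.7 mean [519.2 220.4] pca -136.28
tray_handle 0.95 3367
tray_handle 3367 c [ 478.8 -232.1] s [138.  127.1] a 80.7 mean [ 477.8 -227.2] pca 147.61
```

```bash
python3 -m pendant '[60,0,-15,-18,0, 60,0,-28,-33,0, 60,0,-28,-33,0, 60,0,-28,-34,0, 60,0,-28,-34,0, 60,0,-28,-34,0, 60,0,-28,-34,0, 60,0,-28,-34,0, 60,0,-28,-34,0, 60,0,-28,-34,0, 60,0,-28,-34,0, 60,0,-28,-34,0, 60,0,-17,-16,-0.15, 60,0,0,0,-0.168, 60,0,0,0,-0.168, 60,0,0,0,-0.168, 60,0,0,0,-0.168, 60,0,0,0,-0.168, 60,0,0,0,-0.168, 60,0,0,0,0]'
cat > st.py <<'E'
from h import *
import sys
o=r.get_obs();M=R.from_rotvec(o['orientation']).as_matrix()
print('t',round(o['clock'],2),'tcp',np.round(o['tcp_pos']*1000 if hasattr(o['tcp_pos'],'shape') else np.array(o['tcp_pos'])*1000,1),'yaw y',np.degrees(np.arctan2(M[1,1],M[0,1])).round(2),'xaxis',M[:,0].round(3),'F',np.round(o['contact_force'],1),'w',o['grip_width'])
if len(sys.argv)>1:
    g=np.array([float(x) for x in sys.argv[1:4]])-np.array(o['tcp_pos'])*1000; print('tool delta to goal',np.round(M.T@g,1))
E
python3 st.py 477 -222 231
```

```text
clock: 3.35
tcp_pos: [0.4771, -0.2225, 0.2314]
orientation: [1.327, 1.129, -1.326]
contact_force: [0.2, -0.0, 0.1]
grip_width: 0.06
t 3.35 tcp [ 477.1 -222.5  231.4] yaw y -9.21 xaxis [ 0.  0. -1.] F [ 0.2 -0.   0.1] w 0.059974379329005914
tool delta to goal [ 0.4 -0.2 -0.4]
```

```bash
python3 -m pendant '[60,20,0,0,0, 60,40,0,0,0, 60,40,0,0,0, 60,35,0,0,0, 60,20,0,0,0, 60,7,0,0,0, 60,0,0,0,0, 8,0,0,0,0, 8,0,0,0,0, 8,0,0,0,0, 8,0,0,0,0, 8,0,0,0,0, 8,0,0,0,0]' 70; python3 st.py
python3 - <<'E'
from h import *
im,d=viewer.grab_frame("scene"); save('s2.png',cv2.resize(im[200:360,320:480],(600,600)))
E
```

```text
clock: 4.97
tcp_pos: [0.4777, -0.2226, 0.07]
orientation: [1.326, 1.128, -1.325]
contact_force: [-1.4, 0.2, 5.7]
grip_width: 0.0092
t 4.97 tcp [ 477.7 -222.6   70. ] yaw y -9.12 xaxis [ 0.001 -0.001 -1.   ] F [-1.4  0.2  5.7] w 0.009167837553496332
```

View pics/s2.png

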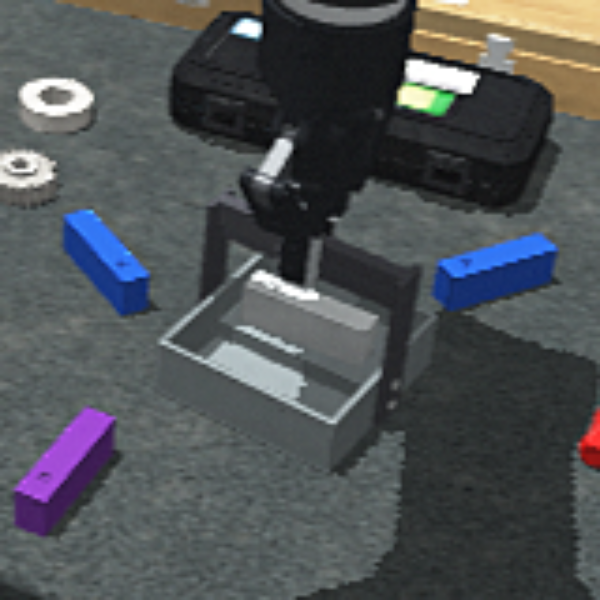

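```bash
python3 -m pendant '[8,-3,0,0,0, 8,-6,0,0,0, 8,-10,0,0,0, 8,-12,0,0,0, 8,-12,0,0,0, 8,-10,0,0,0, 8,-5,0,0,0, 8,-2,0,0,0, 8,0,0,0,0]'; python3 st.py
```

```text
clock: 6.15
tcp_pos: [0.4769, -0.2223, 0.1291]
orientation: [1.325, 1.13, -1.326]
contact_force: [0.1, -0.6, -7.1]
grip_width: 0.0092
t 6.15 tcp [ 476.9 -222.3  129.1] yaw y -9.11 xaxis [-0.  0. -1.] F [ 0.1 -0.6 -7.1] w 0.009245768896339998
```

```bash
python3 -m pendant '[8,0,0,-5,0, 8,0,-1,-12,0, 8,0,-1,-20,0, 8,0,-2,-28,0, 8,0,-2,-28,0, 8,0,-2,-28,0, 8,0,-2,-28,0, 8,0,-2,-28,0, 8,0,-2,-29,0, 8,0,-2,-29,0, 8,0,-2,-29,0, 8,0,-2,-29,0, 8,0,-2,-29,0, 8,0,-2,-28,0, 8,0,-2,-28,0, 8,0,-1,-28,0, 8,0,-1,-20,0, 8,0,0,-12,0, 8,0,0,-6,0, 8,0,0,0,0]'; python3 st.py 520.3 220.3 130
python3 - <<'E'
from h import *
im,d=viewer.grab_frame("scene"); save('s3.png',cv2.resize(im[120:300,160:340],(600,600)))
E
```

```text
clock: 8.65
tcp_pos: [0.5198, 0.2201, 0.1292]
orientation: [1.325, 1.129, -1.326]
contact_force: [0.6, 0.0, -5.9]
grip_width: 0.0091
t 8.65 tcp [519.8 220.1 129.2] yaw y -9.13 xaxis [-0. -0. -1.] F [ 0.6  0.  -5.9] w 0.009141567485176942
tool delta to goal [-0.8  0.5 -0.3]
```

View pics/s3.png

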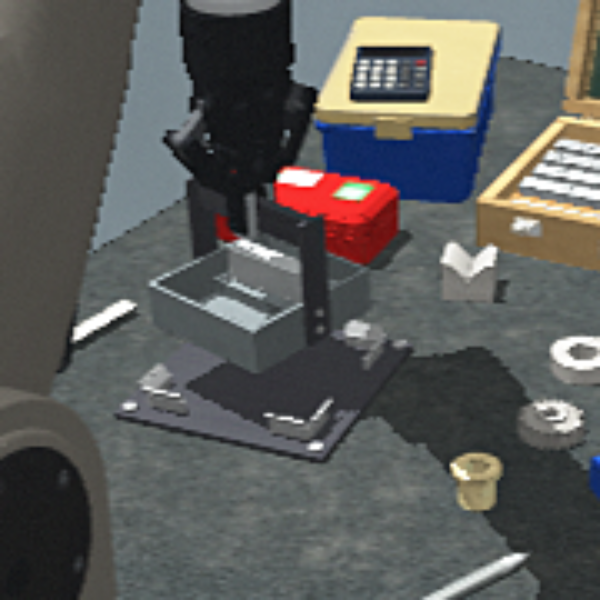

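```bash
python3 -m pendant '[8,0,0,0,-0.02, 8,0,0,0,-0.05, 8,0,0,0,-0.07, 8,0,0,0,-0.07, 8,0,0,0,-0.06, 8,0,0,0,-0.04, 8,4,0,0,-0.02, 8,8,0,0,0, 8,8,0,0,0, 8,4,0,0,0, 8,0,0,0,0]'; python3 st.py 520.3 220.3 76
cat > m3.py <<'E'
from h import *
import sys
zr=float(sys.argv[1])
im,d=viewer.grab_frame("top"); save('top_%s.png'%sys.argv[2],cv2.resize(im[140:290,110:270],(640,600)))
v,u=np.mgrid[0:480,0:640]; P=deproj("top",d,u.ravel(),v.ravel()).reshape(480,640,3); z=P[...,2]
p=(abs(u-190)<60)&(abs(v-214)<60)&(d>0)
q=P[p&(z>zr-.006)&(z<zr+.006)&(abs(P[...,0]-.52)<.085)&(abs(P[...,1]-.22)<.085)]
c,s,a=cv2.minAreaRect((q[:,:2]*1000).astype(np.float32));print('rim',len(q),np.round(c,1),np.round(s,1),round(a,2))
g=(q[:,:2]-[.5203,.2203])*1000; a=np.radians(9.7); l=g@np.array([[np.cos(a),-np.sin(a)],[np.sin(a),np.cos(a)]])
print('in plate axes: x pct',np.percentile(l[:,0],[1,3,97,99]).round(1),'y',np.percentile(l[:,1],[1,3,97,99]).round(1))
E
python3 m3.py .070 a
```

```text
clock: 10.07
tcp_pos: [0.5195, 0.2204, 0.1048]
orientation: [1.082, 1.286, -1.083]
contact_force: [-0.0, -0.2, -4.9]
grip_width: 0.0091
t 10.07 tcp [519.5 220.4 104.8] yaw y 9.8 xaxis [-0.001 -0.    -1.   ] F [-0.  -0.2 -4.9] w 0.009124747855545123
tool delta to goal [28.8  0.8  0.2]
rim 62 [577.2 180.2] [38.2 18.5] 49.5
in plate axes: x pct [29.8 31.7 58.2 58.6] y [-55.5 -55.3 -32.1 -31.2]
```

View pics/top_a.png

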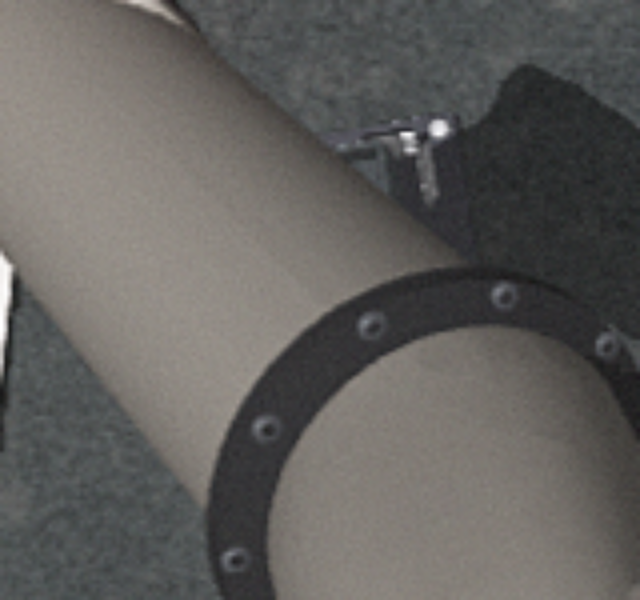

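The arm hides most of the tray in the top view, but the visible corner fits the nest to within about 1.5 mm, so I'll lower it.

```bash
python3 -m pendant '[8,3,0.8,0,0, 8,5,0,0,0, 8,5,0,0,0, 8,5,0,0,0, 8,4,0,0,0, 8,3,0,0,0, 8,2,0,0,0, 8,1,0,0,0, 8,0,0,0,0]'; python3 st.py 520.3 220.3 76
```

```text
clock: 11.25
tcp_pos: [0.5206, 0.2206, 0.0773]
orientation: [1.082, 1.285, -1.082]
contact_force: [-0.2, -0.6, -5.7]
grip_width: 0.0092
t 11.25 tcp [520.6 220.6  77.3] yaw y 9.8 xaxis [ 0.  0. -1.] F [-0.2 -0.6 -5.7] w 0.009232180750561345
tool delta to goal [ 1.3 -0.4  0.3]
```

```bash
python3 -m pendant '[8,0.6,0,0,0, 8,0.6,0,0,0, 8,0.4,0,0,0, 8,0.2,0,0,0, 8,0,0,0,0]'; python3 st.py 520.3 220.3 76
```

```text
clock: 11.88
tcp_pos: [0.5206, 0.2206, 0.076]
orientation: [1.082, 1.285, -1.082]
contact_force: [-3.8, -1.3, 5.4]
grip_width: 0.0089
t 11.88 tcp [520.6 220.6  76. ] yaw y 9.79 xaxis [ 0. -0. -1.] F [-3.8 -1.3  5.4] w 0.008861202414900366
tool delta to goal [ 0.  -0.3  0.3]
```

Landed. I'll open to 36 mm so the fingers straddle the handle with slack, raise the tips to mid-handle, and approach the raised-side face. The tool can't pitch, so I'll tip the tray about its lower edge against the fixed angles, then regrip, lift and set it down properly.

```bash
python3 -m pendant '[36,0,0,0,0, 36,0,0,0,0, 36,0,0,0,0, 36,0,0,0,0, 36,-6,0,0,0, 36,-6,-3,0,0, 36,0,-5,0,0, 36,0,0,0,0]' 40; python3 st.py 520.3 220.3 76
python3 -m pendant '[36,0,-3,0,0, 36,0,-3,0,0, 36,0,-2,0,0, 36,0,-2,0,0,36,0,0,0,0]'; python3 st.py 520.3 220.3 76
```

```text
clock: 12.88
tcp_pos: [0.5122, 0.2191, 0.0876]
orientation: [1.082, 1.285, -1.082]
contact_force: [0.3, -0.5, -0.0]
grip_width: 0.036
t 12.88 tcp [512.2 219.1  87.6] yaw y 9.81 xaxis [-0. -0. -1.] F [ 0.3 -0.5 -0. ] w 0.03602161916577428
tool delta to goal [11.6  8.2  0.2]
clock: 13.5
tcp_pos: [0.5038, 0.2176, 0.0878]
orientation: [1.084, 1.284, -1.081]
contact_force: [5.1, 0.5, -0.8]
grip_width: 0.036
t 13.5 tcp [503.8 217.6  87.8] yaw y 9.78 xaxis [ 0.002  0.001 -1.   ] F [ 5.1  0.5 -0.8] w 0.0360201751060454
tool delta to goal [11.9 16.7  0.2]
```

```bash
python3 -m pendant '[36,-1.3,-1.9,0,0, 36,-1.4,-1.9,0,0, 36,-1.3,-1.9,0,0, 36,-1.3,-2,0,0, 36,-1.2,-2,0,0, 36,-1.2,-2,0,0, 36,-1.2,-2.1,0,0, 36,-1.1,-2.1,0,0, 36,-1,-2.1,0,0, 36,-1,-2.1,0,0, 36,-1,-2.1,0,0, 36,-0.9,-2.2,0,0, 36,0,0,0,0]'; python3 st.py 520.3 220.3 76
python3 - <<'E'
from h import *
im,d=viewer.grab_frame("scene"); save('s4.png',cv2.resize(im[140:260,180:300],(600,600)))
E
```

```text
clock: 15.12
tcp_pos: [0.4805, 0.2139, 0.1024]
orientation: [1.085, 1.283, -1.08]
contact_force: [5.8, -0.0, 1.9]
grip_width: 0.036
t 15.12 tcp [480.5 213.9 102.4] yaw y 9.77 xaxis [ 0.003  0.001 -1.   ] F [ 5.8 -0.   1.9] w 0.03601783411095478
tool delta to goal [26.5 40.3  0.4]
```

View pics/s4.png

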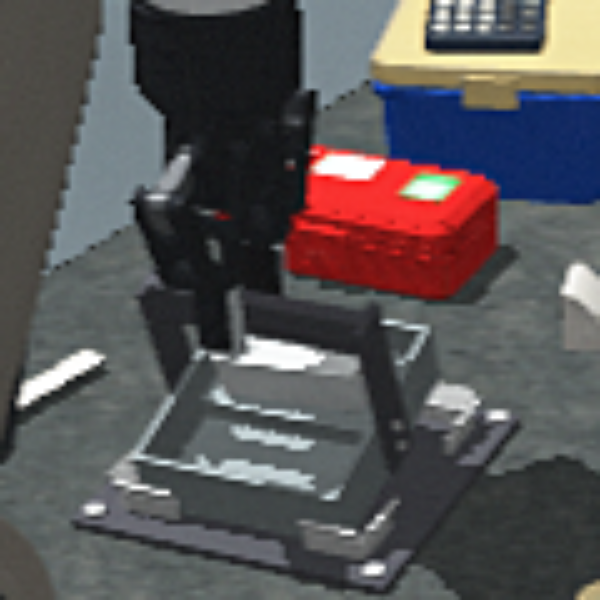

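The tray is tipping cleanly to about 14°, with its lower wall against the angles at crop (140,490) and (345,525); the bar is still upright at (290,375). I'll continue slowly.

```bash
python3 -m pendant '[36,-0.8,-2.1,0,0, 36,-0.8,-2.2,0,0, 36,-0.8,-2.2,0,0, 36,-0.7,-2.2,0,0, 36,-0.7,-2.2,0,0, 36,-0.7,-2.2,0,0, 36,-0.6,-2.3,0,0, 36,-0.5,-2.3,0,0, 36,-0.5,-2.3,0,0, 36,-0.4,-2.3,0,0, 36,-0.4,-2.3,0,0, 36,-0.4,-2.3,0,0, 36,0,0,0,0]'; python3 st.py 520.3 220.3 76
python3 - <<'E'
from h import *
im,d=viewer.grab_frame("scene"); save('s5.png',cv2.resize(im[140:260,180:300],(600,600)))
E
```

```text
clock: 16.8
tcp_pos: [0.4524, 0.2094, 0.1092]
orientation: [1.083, 1.285, -1.081]
contact_force: [3.2, 0.4, 5.6]
grip_width: 0.0361
t 16.8 tcp [452.4 209.4 109.2] yaw y 9.82 xaxis [ 0.001  0.001 -1.   ] F [3.2 0.4 5.6] w 0.03608037592225764
tool delta to goal [33.3 68.7  0.9]
```

View pics/s5.png

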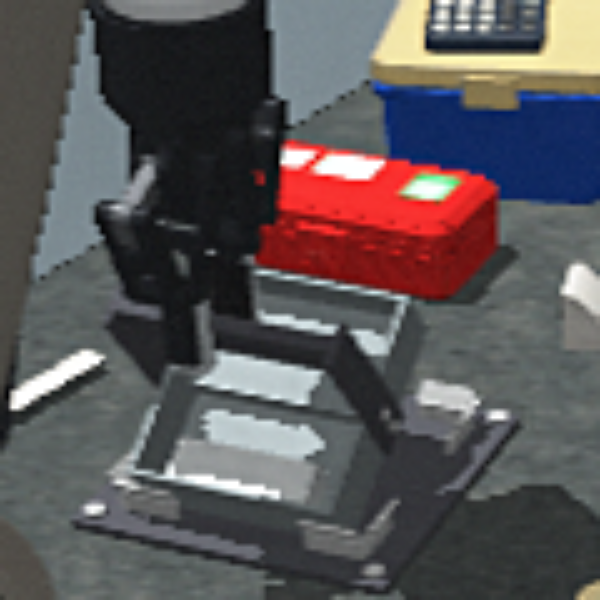

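The bar has tumbled and now lies at the lower wall, crop (240,470). I'll lower the tray back along the same arc.

```bash
python3 -m pendant '[36,0.4,2.3,0,0, 36,0.4,2.3,0,0, 36,0.4,2.3,0,0, 36,0.5,2.3,0,0, 36,0.5,2.3,0,0, 36,0.6,2.3,0,0, 36,0.7,2.2,0,0, 36,0.7,2.2,0,0, 36,0.7,2.2,0,0, 36,0.8,2.2,0,0, 36,0.8,2.2,0,0, 36,0.8,2.1,0,0, 36,0.9,2.2,0,0, 36,1,2.1,0,0, 36,1,2.1,0,0, 36,1,2.1,0,0, 36,1.1,2.1,0,0, 36,1.2,2.1,0,0]'; python3 -m pendant '[36,1.2,2,0,0, 36,1.2,2,0,0, 36,1.3,2,0,0, 36,1.3,1.9,0,0, 36,1.4,1.9,0,0, 36,0.6,1.5,0,0, 36,0.6,1.5,0,0, 36,0,1.5,0,0, 36,0,1.5,0,0, 36,0,3,0,0,36,0,4,0,0,36,0,0,0,0]'; python3 st.py 520.3 220.3 76
python3 - <<'E'
from h import *
im,d=viewer.grab_frame("scene"); save('s6.png',cv2.resize(im[140:260,180:300],(600,600)))
E
```

```text
clock: 19.1
tcp_pos: [0.4935, 0.2162, 0.0961]
orientation: [1.086, 1.283, -1.079]
contact_force: [6.0, 1.2, 6.2]
grip_width: 0.0361
clock: 20.6
tcp_pos: [0.5141, 0.2195, 0.0876]
orientation: [1.083, 1.285, -1.082]
contact_force: [-0.2, -0.6, 0.6]
grip_width: 0.0358
t 20.6 tcp [514.1 219.5  87.6] yaw y 9.78 xaxis [ 0.  0. -1.] F [-0.2 -0.6  0.6] w 0.03584714953603718
tool delta to goal [11.6  6.2  0.3]
```

View pics/s6.png

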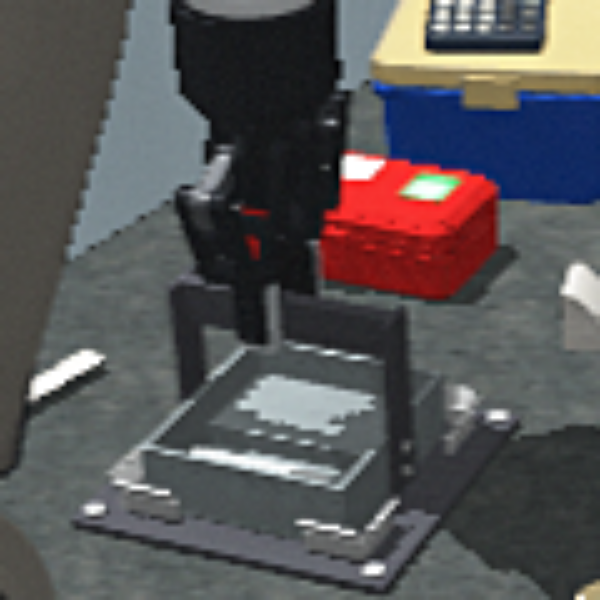

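Tray is flat again with the bar along the lower wall at crop (265,460). Now I'll regrip, lift clear and set it down centred.

```bash
python3 -m pendant '[36,3,3,0,0, 36,5,0,0,0, 36,3,0,0,0, 36,0.6,0,0,0, 8,0,0,0,0, 8,0,0,0,0, 8,0,0,0,0, 8,0,0,0,0, 8,0,0,0,0, 8,0,0,0,0]' 70; python3 st.py 520.3 220.3 76
python3 -m pendant '[8,-2,0,0,0, 8,-4,0,0,0, 8,-7,0,0,0, 8,-9,0,0,0, 8,-9,0,0,0, 8,-6,0,0,0, 8,-3,0,0,0, 8,0,0,0,0]';python3 st.py 520.3 220.3 76
```

```text
clock: 21.9
tcp_pos: [0.517, 0.22, 0.0761]
orientation: [1.083, 1.285, -1.082]
contact_force: [1.8, 0.4, -2.7]
grip_width: 0.0087
t 21.9 tcp [517.  220.   76.1] yaw y 9.79 xaxis [ 0.  0. -1.] F [ 1.8  0.4 -2.7] w 0.00874948051010645
tool delta to goal [0.1 3.3 0.3]
clock: 22.9
tcp_pos: [0.5167, 0.2199, 0.1161]
orientation: [1.082, 1.285, -1.082]
contact_force: [0.2, -0.4, -6.3]
grip_width: 0.0092
t 22.9 tcp [516.7 219.9 116.1] yaw y 9.8 xaxis [ 0.  0. -1.] F [ 0.2 -0.4 -6.3] w 0.009223712566877568
tool delta to goal [40.1  3.6  0.2]
```

```bash
python3 -m pendant '[8,2,1.8,0,0, 8,4,1.8,0,0, 8,6,0,0,0, 8,7,0,0,0, 8,6,0,0,0, 8,5,0,0,0, 8,4,0,0,0, 8,2.5,0,0,0, 8,1.5,0,0,0, 8,0.7,0,0,0, 8,0.5,0,0,0, 8,0.5,0,0,0, 8,0.3,0,0,0, 8,0,0,0,0]'; python3 st.py 520.3 220.3 76
```

```text
clock: 24.65
tcp_pos: [0.5204, 0.2206, 0.0761]
orientation: [1.082, 1.285, -1.082]
contact_force: [1.6, 0.6, -4.3]
grip_width: 0.0091
t 24.65 tcp [520.4 220.6  76.1] yaw y 9.79 xaxis [ 0. -0. -1.] F [ 1.6  0.6 -4.3] w 0.009104043101530856
tool delta to goal [ 0.1 -0.1  0.2]
```

```bash
python3 -m pendant '[8,0.3,0,0,0, 8,0.3,0,0,0, 8,0.2,0,0,0, 8,0,0,0,0]'; python3 st.py 520.3 220.3 76
```

```text
clock: 25.15
tcp_pos: [0.5206, 0.2206, 0.0759]
orientation: [1.083, 1.284, -1.082]
contact_force: [-1.2, -2.1, 4.7]
grip_width: 0.0092
t 25.15 tcp [520.6 220.6  75.9] yaw y 9.79 xaxis [ 0.001 -0.    -1.   ] F [-1.2 -2.1  4.7] w 0.009171780472728062
tool delta to goal [-0.1 -0.3  0.3]
```

```bash
python3 -m pendant '[24,0,0,0,0, 40,0,0,0,0, 50,0,0,0,0, 50,0,0,0,0, 50,-5,0,0,0, 50,-10,0,0,0, 50,-25,0,0,0, 50,-40,0,0,0, 50,-40,0,0,0, 50,-30,0,0,0, 50,0,0,30,0, 50,0,0,50,0, 50,0,0,50,0, 50,0,0,50,0, 50,0,0,50,0, 50,0,0,50,0, 50,0,0,50,0, 50,0,0,0,0]'; python3 st.py
cat > m4.py <<'E'
from h import *
im,d=viewer.grab_frame("top"); a=cv2.resize(im[155:275,130:250],(400,400),interpolation=cv2.INTER_CUBIC)
v,u=np.mgrid[0:480,0:640]
c=viewer.calibration("top");A=np.radians(9.7);Rz=np.array([[np.cos(A),-np.sin(A)],[np.sin(A),np.cos(A)]])
def loc(cam,d):
    P=deproj(cam,d,u.ravel(),v.ravel()); P[:,:2]=(P[:,:2]-[.5203,.2203])@Rz; return P[(d.ravel()>0)]*1000
P=loc("top",d); q=P[(abs(P[:,:2])<75).all(1)]
rim=q[(q[:,2]>36)&(q[:,2]<48)&(abs(q[:,0])>45)]
print('rim',len(rim),np.percentile(rim,[1,99],axis=0).round(1).tolist())
for x0 in range(-52,52,8):
    s=q[(q[:,0]>=x0)&(q[:,0]<x0+8)]; s=s[abs(s[:,1])<30]
    print(x0,len(s),'medz',np.median(s[:,2]).round(1),end=' | ')
print()
for sx,sy in((-1,-1),(-1,1),(1,-1),(1,1)):
    s=rim[(rim[:,0]*sx>40)&(rim[:,1]*sy>25)]; print(sx,sy,len(s),np.median(s[:,2]) if len(s) else None)
im2,d2=viewer.grab_frame("scene"); b=cv2.resize(im2[140:260,180:300],(400,400),interpolation=cv2.INTER_CUBIC)
save('fin.png',np.hstack([a,b]))
for n in("tray_handle","tray_base","bar_centre"): print(n,[np.round(x['location'],3).tolist() for x in nets.look_for(n,"scene")])
E
python3 m4.py
```

```text
clock: 27.4
tcp_pos: [0.5764, -0.1103, 0.2255]
orientation: [1.087, 1.28, -1.089]
contact_force: [-1.0, 0.5, -0.0]
grip_width: 0.05
t 27.4 tcp [ 576.4 -110.3  225.5] yaw y 9.34 xaxis [ 0.    -0.002 -1.   ] F [-1.   0.5 -0. ] w 0.04998811685882755
rim 322 [[-60.6, -55.2, 36.1], [59.6, 54.1, 45.7]]
-52 117 medz 27.7 | -44 116 medz 28.1 | -36 86 medz 27.0 | -28 92 medz 10.0 | -20 113 medz 9.5 | -12 209 medz 13.3 | -4 276 medz 23.5 | 4 93 medz 22.0 | 12 0 medz nan | 20 36 medz 22.4 | 28 114 medz 21.6 | 36 113 medz 21.7 | 44 109 medz 22.1 | 
-1 -1 48 40.9803639830385
-1 1 49 41.33155244809461
1 -1 48 41.572564708718396
1 1 51 40.16857941210938
tray_handle [[0.52, 0.222, 0.036]]
tray_base [[0.519, 0.221, 0.033]]
bar_centre [[0.499, -0.096, 0.018], [0.606, -0.301, 0.021], [0.319, -0.165, 0.027], [0.522, 0.222, 0.031]]
  return _methods._mean(a, axis=axis, dtype=dtype,
  ret = ret.dtype.type(ret / rcount)
```

View pics/fin.png

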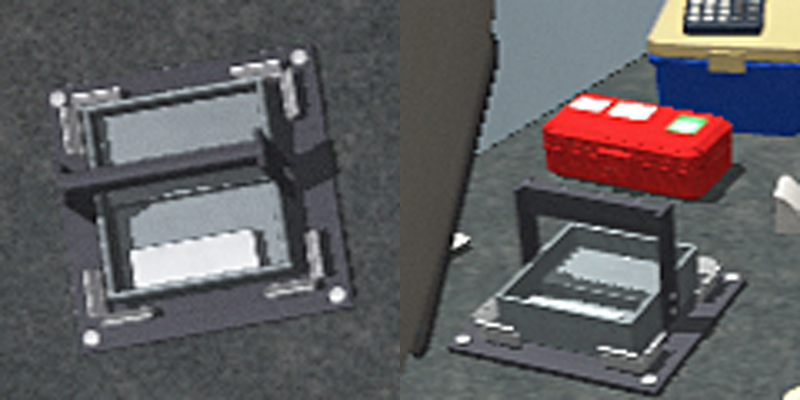

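The final picture shows the tray between all four angles, with the bar lying flat along the lower wall at (195,258). Its top reads 28 mm (plate 6 + deck 4 + bar 18), so it is on its broad side. The rim is level at about 41 mm at all four corners, and the tray is centred to within 1 mm.

```bash
python3 -m pendant '[50,0,0,0,0, 50,0,0,0,0]' && python3 -c "
from h import *
print(r.hand_in())"
```

```text
clock: 27.9
tcp_pos: [0.5764, -0.1039, 0.2253]
orientation: [1.081, 1.286, -1.081]
contact_force: [-0.2, -0.2, 0.1]
grip_width: 0.0499
the job is handed in; nothing more can be done
None
```

The tray is flat on the plate between its four corner angles, with the bar on its broad side on the lower deck. I let go and handed the job in at 27.9 s.

**How it was tilted:** the moves cannot pitch the tool, so I could not tilt the tray in a held grip. I carried it by the handle into the nest and opened the fingers loosely round the handle. I then pushed it over slowly, to roughly 30°, about its lower edge against the corner angles. The bar slid off and tumbled, and I lowered the tray back along the same path. To keep to the order asked, I then gripped the handle again, lifted the tray 40 mm, set it down gently, released it and moved away.

**Last checks:**
- **Bar:** its top reads 27 to 28 mm across a band about 26 mm wide at the lower wall. Lying on its broad side it should read 28 mm.
- **Tray:** the rim corners read 40.2 to 41.6 mm, so it is level within the measuring noise, and the tray is centred on the plate to within about 1 mm.
- **Contact:** the arm was clear, and the force readings between moves stayed under about 10 N. The gripper was never brought near the bar, and the blue and purple look-alikes were left alone.
- **Failed or poor checks:** the top view was mostly hidden by the arm during the first placing, so only one rim corner could be checked then. In the last check the detector put the bar at the tray's middle (0.522, 0.222), which disagrees with the depth reading and the picture. I went by those.

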